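Wedge the balance platform up off its rest pads and hold it

TASK

Pick up the orange levelling wedge and slide it, thin end first and flat on the grey stand's front tongue, under the middle of the front edge of the hinged platform that carries the balance, until that edge has just lifted clear of its two black rest pads by about 4 mm. Finish there while still holding the wedge in the gripper, without letting go of it. Lift the platform with the wedge alone, without touching platform or balance, and leave the other things on the bench where they are.

Things in the scene. Friction and masses are not known exactly. Their poses are not given: they have to be found in the camera images.
- wedge: loose orange plastic levelling wedge, 120 mm long, 30 mm wide, 0.15 kg. Lies flat; origin on its underside below the middle of its grip block; x points to the thin toe, z up. Grip block: 30 x 30 mm (x, y), 50 mm high, with black ribs on both sides, to be pinched across y from above. From 15 to 105 mm ahead of the origin the top face slopes evenly down from 20 mm to 4 mm height (it rises 1 mm in 5.6 mm)
- toe (a point): the wedge's thin end, 30 mm wide and 4 mm high: the middle of its lower edge, 105 mm ahead of the wedge's origin. Pushed in flat on the stand, the slope meets the platform's edge when the toe is about 34 mm past it; about 22 mm more lifts the edge 4 mm
- stand: fixed grey base plate of the levelling stand, 10 mm thick, its flat upper side 10 mm over the bench; origin on the bench, below the middle of the platform's front edge; x points inward under the platform, the way the wedge is pushed, z up. A tongue 90 mm wide runs 110 mm out in front (-x) for the wedge to slide on. Two round black rest pads (22 mm across, 10 mm high) stand at y = +-85 mm below the front corners, so the mouth between them is 148 mm wide
- mouth (a point): point on the upper side of the base plate, exactly below the middle of the platform's front edge while that is down; the slot over it is 10 mm high (bottom of the edge's 10 mm thick round steel wear bar, 130 mm long along y). Axes as the stand's
- platform (a joint): hinge at the back of the aluminium platform (200 mm wide, 12 mm thick, front edge 176 mm from the hinge axis, balance on top; the balance stands 60 mm or more behind the front edge and reaches 130 mm over the bench): 0 lies on the rest pads, grows as the front edge rises, 0.0057 rad for each mm; falls back by its weight (about 2.5 to 5 N at the front edge)
- front_edge (a point): lowest point of the middle of the platform's front edge (under the wear bar); rises with the platform, 20 mm over the bench when down
- jar_wax: bystander: grey jar with black cap, 57 mm across, 60 mm high
- tape_roll: bystander: roll of tape lying flat, 104 mm across, 25 mm high
- lock_ring_a: bystander: steel ring, 35 mm across, 8 mm high
- marker: bystander: red and white marker, 135 mm long, lying
- battery_cell: bystander: battery, 50 mm long, 15 mm thick, lying

How it is judged (in metres and radians):
On the way, in this order (a step that is already met when the one before it is completed fails the run):
1. the wedge has been picked up off the bench (height (world z) of wedge above 0.02 m and contact force between the fingers and wedge above 2 N), for 0.2 s.
2. the wedge's toe is in the slot under the front edge, the platform still down on its pads (x of toe in the frame of mouth above 0.005 m and z of toe in the frame of mouth below 0.006 m and y of toe in the frame of mouth between -0.06 and 0.06 m and value of joint platform below 0.006 rad), for 0.1 s.
3. the wedge has begun to lift the platform (value of joint platform above 0.008 rad and contact force between wedge and platform above 0.5 N), for 0.1 s.
At the end, for the whole second after the job is handed in: Through the last second the platform's front edge is 2 to 6 mm above its pads (0.011 to 0.035 rad), carried by the wedge, which lies flat on the base plate (within 3 mm, 0.12 rad), toe within 35 mm of the middle, at rest and still held by the fingers; the robot touches neither platform nor balance (value of joint platform between 0.011 and 0.035 rad and contact force between wedge and platform above 1 N and contact force between the fingers and wedge above 2 N and contact force between each of the arm, the fingers and platform below 0.5 N and angle between wedge's own z axis and vertical below 0.12 rad and y of toe in the frame of mouth between -0.035 and 0.035 m and linear speed of wedge below 0.01 m/s and z of each of wedge, toe in the frame of mouth below 0.003 m); the arm keeps its last pose, push and grip.
It fails at once if the platform is lifted more than 9 mm at its front edge (value of joint platform above 0.051 rad).
It fails at once if the robot pushes on platform or balance itself (contact force between any of the arm, the fingers and platform above 3 N).
It fails at once if a bystander is shifted by more than 30 mm (distance of any of jar_wax, tape_roll, lock_ring_a, marker, battery_cell from where it was at the start of the episode above 0.03 m).
It also fails if it takes over 51 s, if anything falls off the work surface, if the arm or the gripper's body presses on something with over 40 N, if the wrist force passes 120 N, or if a joint passes its speed limit or range.

ROBOT

A 6-joint arm with a two-finger parallel gripper is mounted at the origin on a cart in front of the work surface, level with it; the furniture and walls round the work are solid. World frame = base frame: x ahead of the robot, y to its left, z up, the work surface at z = 0. Lengths are in m, angles in degrees, forces in N, time in s.
With the tool pointing down it reaches from about 0.4 to 0.825 m from the base axis. Payload 7 kg.
Tool frame: the origin (TCP) lies at the very end of the fingers, on their centre line; the grasp point (between the pads) lies 19 mm behind it; z points along the fingers, y is the line along which they close (so a half turn about z gives the same grasp; the last joint's range is limited). The gripper opens to 88 mm and grips with 3 to 60 N. Pads are 19 mm wide; open, the fingers measure 130 mm over their backs; the gripper's body (78 mm by 193 mm) begins 47 mm behind the grasp point.
Start: joints at [84.173, 20.546, 0.682, 0, -70.136, -16.507], TCP at [0.257, 0.624, 0.227] pointing down, gripper open.
Joint ranges: [-176.03, 176.03], [-82.01, 121.73], [-58.28, 71.71], [-173.87, 95.51], [-174.79, -0.11], [-173.66, 173.66]. Speed limits (degrees/s): [136.94, 136.94, 172.46, 180, 180, 180].

INTERFACE

Orientations are given as [roll, pitch, yaw] about the fixed x, y, z axes, in that order (R = Rz(yaw) Ry(pitch) Rx(roll)).
In Python, from plant import get_state, imaging, r, finder gives the robot as it stands.
- The arm moves only by the shell command python3 -m handwheel 'ROWS' [FORCE]. ROWS is JSON, a list of rows, each a list of 5 numbers: the closure, from 0 (fully open) to 1 (shut), then the shift along the world's x, y, z in cm, then the turn about the world's z in degrees. A call has 1 to 8 rows; each row is the pose to reach, as a shift and turn from the pose commanded when the call began; what a row does not reach only later rows make up. A row lasts 1/8 s, in which the tool goes at most 62.5 mm and 10.7 degrees, less where a joint would pass 70% of its speed; a pose out of reach is approached as far as the arm can. A call with a gripper value outside its range is refused whole. The fingers move at their own pace and stop on an object; FORCE is the grip in N (left out, the last holds). Time passes only in rows, so rows that repeat a pose let the fingers close. It gives the time, the measured TCP pose, the force, the opening and the grip force at its end, in the units of the state.
- get_state(): the state, without advancing time (a new reading comes with each control period).
- imaging.capture(name): name is "side" or "top" or "wrist"; returns (picture, depth): 480x640x3 uint8, red, green, blue; 480x640 float32, m along the optical axis (not along the pixel's ray), 0 where there is no reading.
- imaging.get_calibration(name): a dict with "fx", "fy", "cx", "cy" (pixels), "dist" ([k1, k2, p1, p2, k3] as OpenCV has them; the pictures are not rectified), "rvec" (rotation vector, rad) and "tvec" (3), from world to camera coordinates, as OpenCV has them; the wrist camera has in their place "hand_eye" (4x4, takes a point from camera to tool coordinates, whose origin is the TCP and whose axes are the flange's). Camera axes: x right, y down, z forward; pixel columns grow to the right and rows downward; lengths in m; the calibration is good to about 2 mm. A picture is of the moment at which its call begins: read the wrist's pose just before it. get_calibration takes no time and is no camera call.
- r.close_job(): hands the job in; it is judged then, once.
Trained networks look in the newest picture that a camera, given by its name, has taken for a name from the list of things; names that differ only in an ending like _2 or _b are one class to them, and where a whole thing is asked for, a point or a joint stands for the part that bears it (a point fixed in the world has none). Each returns a list of dicts, best first, with "p" (0 to 1); they miss things now and then, are a little off and sometimes report something else, mostly with a low value. They report only what shows in the picture. A call takes as long as a camera call.
- finder.cut_out(camera, query): "region" (480x640 bool, what is visible of it) and "pixel" ([column, row] in pixels, amid what is visible of it).
The state is a dict: "time_s": time; "joints": joint angles; "qd": joint speeds; "joint_torque": joint torques, N m; "tcp_pos": TCP position; "eef_rot": TCP orientation; "contact_force": force on the tool from outside, world axes, zero at the start; "moment": the same for the moment, N m; "gripper_width": finger opening in m; "gripper_force": force on a finger pad.
Only numpy, scipy, OpenCV 4.12 (cv2) and the standard library are available. Lean on these libraries where they do the work, as an engineer would, in place of code of your own. Each camera call takes 0.05 s, during which the arm holds its last target. There are 200 camera calls.

## Working session

There is one attempt and no reset: what is moved stays moved. The work goes in short steps, Python scripts to look and compute and a shell command to move; the robot and the scene stay as the last step left them, time stands still between calls to the robot, and variables do not carry over. Pictures are saved under pics/ and viewed, at most 10 in all, crops included, and the job is handed in when it is done.

```bash
mkdir -p pics; cat > h.py <<'E'
import numpy as np,cv2
from plant import get_state,imaging,r,finder
from scipy.spatial.transform import Rotation as R
def cloud(name,depth,mask=None):
    s=get_state();c=imaging.get_calibration(name)
    if mask is None: mask=np.ones(depth.shape,bool)
    v,u=np.nonzero(mask&(depth>0));z=depth[v,u]
    K=np.array([[c['fx'],0,c['cx']],[0,c['fy'],c['cy']],[0,0,1.]])
    n=cv2.undistortPoints(np.c_[u,v].astype(float)[:,None],K,np.array(c['dist'],float))[:,0]
    p=np.c_[n*z[:,None],z]
    if 'hand_eye' in c:
        H=np.array(c['hand_eye']);p=p@H[:3,:3].T+H[:3,3]
        return p@R.from_euler('xyz',s['eef_rot'],degrees=True).as_matrix().T+s['tcp_pos'],u,v
    Rm=cv2.Rodrigues(np.array(c['rvec'],float))[0]
    return (p-np.array(c['tvec']).ravel())@Rm,u,v
E
python3 - <<'E'
from h import *
print(get_state())
ims=[]
for n in['top','side']:
    im,d=imaging.capture(n);np.savez(n,im=im,d=d);ims.append(im)
    cv2.imwrite(f'pics/{n}0.png',im[:,:,::-1])
    for q in['wedge','stand','platform','jar_wax','tape_roll','lock_ring_a','marker','battery_cell']:
        L=finder.cut_out(n,q)
        for o in L[:1]:
            p,u,v=cloud(n,d,o['region'])
            if len(p)<5: print(n,q,o['p'],len(p)); continue
            rc=cv2.minAreaRect((p[:,:2]*1000).astype(np.float32))
            print(n,q,round(o['p'],2),o['pixel'],np.median(p,0).round(3),'zmax',p[:,2].max().round(3),np.round(rc[0]),np.round(rc[1]),round(rc[2],1))
            np.save(f'{n}_{q}.npy',p)
E
```

```text
{'time_s': 0.0, 'joints': array([ 8.41719282e+01,  2.05926882e+01,  6.34161514e-01, -2.07800142e-02,
       -7.01353253e+01, -1.65063517e+01]), 'qd': array([-0.00497105, -0.06303843, -0.02735403, -0.0838241 ,  0.04952967,
       -0.10071795]), 'joint_torque': array([ 4.19389371e-04, -5.82715809e+01,  2.93070495e+01,  6.99703753e+00,
        6.97188894e-03, -1.59509377e-04]), 'tcp_pos': array([0.25634957, 0.62390347, 0.22560941]), 'eef_rot': array([ 1.79904465e+02, -7.93867279e-03, -2.23414940e+01]), 'contact_force': array([0.04065785, 0.11459881, 0.0573587 ]), 'moment': array([0.01165209, 0.0246104 , 0.00152841]), 'gripper_force': 0.0, 'gripper_width': 0.08754925054053399}
top wedge 0.7 [223.1, 243.7] [0.502 0.459 0.034] zmax 0.134 [498. 450.] [307. 261.] 46.5
top stand 0.74 [316.7, 175.4] [0.631 0.28  0.01 ] zmax 0.015 [632. 280.] [34. 34.] 12.4
top platform 0.56 [215.8, 233.1] [0.52  0.473 0.035] zmax 0.134 [534. 479.] [189. 250.] 46.4
top jar_wax 0.63 [481.0, 243.5] [ 0.5   -0.036  0.018] zmax 0.056 [512. -42.] [ 38. 120.] 85.6
top tape_roll 0.96 [306.0, 118.4] [0.737 0.295 0.025]
[... 372 characters left out ...]
.015] zmax 0.053 [512. -41.] [ 34. 126.] 87.1
side stand 0.97 [230.9, 217.7] [0.487 0.454 0.033] zmax 0.131 [502. 476.] [355. 259.] 40.0
side platform 0.77 [226.6, 205.9] [0.513 0.47  0.035] zmax 0.131 [547. 496.] [235. 253.] 46.5
side jar_wax 0.87 [340.9, 231.4] [0.563 0.222 0.049] zmax 0.064 [589. 232.] [84. 58.] 25.4
side tape_roll 0.62 [340.1, 183.6] [0.726 0.291 0.022] zmax 0.029 [736. 292.] [102. 100.] 12.3
side lock_ring_a 0.6 [327.6, 205.9] [0.629 0.283 0.008] zmax 0.012 [630. 279.] [30. 31.] 90.0
side marker 0.87 [239.4, 348.5] [0.273 0.281 0.014] zmax 0.019 [276. 283.] [135.  19.] 83.1
side battery_cell 0.61 [234.1, 217.5] [0.487 0.454 0.033] zmax 0.131 [507. 464.] [346. 234.] 42.8
```

View pics/top0.png

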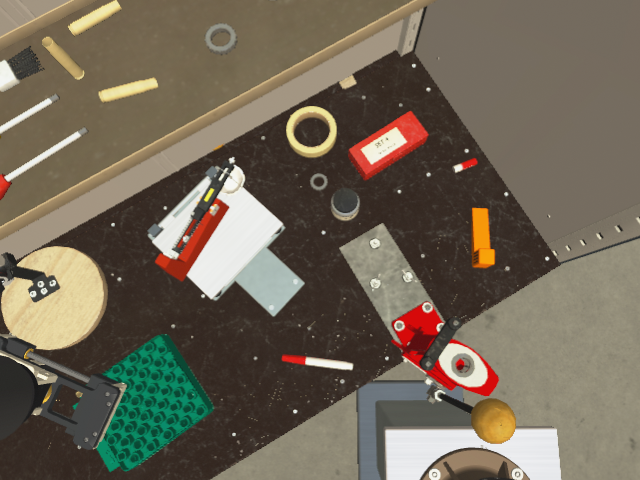

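View pics/side0.png

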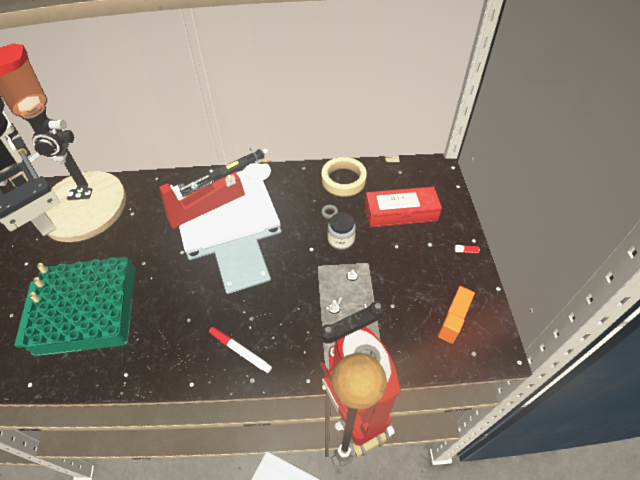

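```bash
python3 - <<'E'
from h import *
for n in['top','side']:
    f=np.load(n+'.npz');im,d=f['im'],f['d']
    hsv=cv2.cvtColor(im,cv2.COLOR_RGB2HSV)
    p,u,v=cloud(n,d)
    h=hsv[v,u]
    xy=p[:,:2]
    m=(h[:,0]<20)&(h[:,1]>130)&(h[:,2]>80)&(p[:,2]>-.01)&(abs(xy[:,0]-.51)<.15)&(abs(xy[:,1]+.04)<.15)
    q=p[m]; rc=cv2.minAreaRect((q[:,:2]*1000).astype(np.float32));print(n,'wedge',m.sum(),rc, cv2.boxPoints(rc).round())
    t=q[q[:,2]>.04];print('block',len(t),t.mean(0).round(4),t.min(0).round(3),t.max(0).round(3))
    # stand box region
    s=(np.hypot(xy[:,0]-.5,xy[:,1]-.45)<.28)
    for lo,hi in[(.005,.015),(.027,.038)]:
        k=s&(p[:,2]>lo)&(p[:,2]<hi)
        print(lo,k.sum(),np.median(p[k],0).round(4),cv2.boxPoints(cv2.minAreaRect((p[k][:,:2]*1000).astype(np.float32))).round().tolist())
E
```

```text
top wedge 1376 ((489.7239990234375, -10.805107116699219), (127.88272094726562, 328.700927734375), 67.54737091064453) [[ 313.   -7.]
 [ 617. -133.]
 [ 666.  -14.]
 [ 362.  111.]]
block 273 [ 0.4664 -0.0341  0.0509] [ 0.451 -0.05   0.041] [ 0.482 -0.019  0.056]
0.005 5677 [0.4476 0.3725 0.01  ] [[120.0, 557.0], [394.0, 70.0], [818.0, 308.0], [545.0, 795.0]]
0.027 7503 [0.5185 0.4694 0.0334] [[197.0, 531.0], [613.0, 158.0], [877.0, 454.0], [461.0, 826.0]]
side wedge 1105 ((510.21453857421875, -21.537254333496094), (83.23414611816406, 297.4635314941406), 77.71170043945312) [[356. -31.]
 [647. -94.]
 [664. -13.]
 [374.  51.]]
block 299 [ 0.4641 -0.0369  0.0487] [ 0.45  -0.053  0.04 ] [ 0.482 -0.022  0.053]
0.005 3971 [0.4405 0.3748 0.01  ] [[120.0, 555.0], [389.0, 81.0], [811.0, 320.0], [543.0, 794.0]]
0.027 4971 [0.5049 0.4592 0.0326] [[197.0, 531.0], [606.0, 162.0], [870.0, 455.0], [461.0, 824.0]]
```

The top view shows the wedge with its block at about (484,258) and its toe at (481,208). The tongue is at (270,282) and points up-left under the platform at (240,230). A tall red clamp stands at (440,350), between the robot and the wedge. Next I'll refine the geometry and the obstacle heights.

```bash
python3 - <<'E'
from h import *
for n in['top','side']:
    f=np.load(n+'.npz');im,d=f['im'],f['d']
    hsv=cv2.cvtColor(im,cv2.COLOR_RGB2HSV)
    p,u,v=cloud(n,d);h=hsv[v,u];x,y,z=p.T
    def comp(m,seed):
        M=np.zeros(d.shape,np.uint8);M[v[m],u[m]]=1
        k,l=cv2.connectedComponents(M,connectivity=4);return m&(l[v,u]==l[seed[1],seed[0]])
    sw,st=((482,225),(270,282)) if n=='top' else ((462,300),(245,268))
    m=comp((h[:,0]<20)&(h[:,1]>150)&(h[:,2]>60)&(z>-.005),sw)
    rc=cv2.minAreaRect((p[m][:,:2]*1000).astype(np.float32));print(n,'wedge',m.sum(),np.round(rc[0],1),np.round(rc[1],1),round(rc[2],1))
    t=p[m&(z>.045)];lo=p[m&(z<.03)]
    rt=cv2.minAreaRect((t[:,:2]*1000).astype(np.float32));print(' block',rt,'z',np.median(t[:,2]))
    c=lo[:,:2]-lo[:,:2].mean(0);ax=np.linalg.svd(c,full_matrices=False)[2][0];ax*=np.sign(ax[0]);print(' slope yaw',np.degrees(np.arctan2(ax[1],ax[0])),'mean',lo.mean(0).round(4))
    s=h[:,1]<75
    m=comp((z>.004)&(z<.016)&(h[:,2]>70)&s,st)
    q=p[m];rc=cv2.minAreaRect((q[:,:2]*1000).astype(np.float32));print(' tongue',m.sum(),np.median(q,0).round(4),rc,cv2.boxPoints(rc).round().tolist())
    P=(z>.026)&(z<.04)&(np.hypot(x-.5,y-.45)<.2)&(h[:,2]>120)&s
    q=p[P];rc=cv2.minAreaRect((q[:,:2]*1000).astype(np.float32));print(' plat',P.sum(),np.median(q,0).round(4),rc,cv2.boxPoints(rc).round().tolist())
    # height map 5cm grid
    print('hmap x .2...0.8 rows, y -.15...0.6')
    G=np.zeros((13,16))
    for i in range(13):
        for j in range(16):
            k=(abs(x-.2-.05*i)<.025)&(abs(y+.15-.05*j)<.025)
            G[i,j]=z[k].max()*100 if k.sum() else -1
    print(G.round().astype(int))
E
```

```text
top wedge 1187 [512.7 -45.4] [ 47.9 124.8] 87.7
 block ((467.42730712890625, -35.090675354003906), (29.66398811340332, 30.671682357788086), 84.25313568115234) z 0.05143436949326609
 slope yaw -5.8225677649456555 mean [ 0.5188 -0.039   0.0123]
 tongue 2668 [0.429  0.3783 0.0116] ((429.20477294921875, 379.75445556640625), (112.17424774169922, 199.98727416992188), 46.663230895996094) [[318.0, 408.0], [463.0, 270.0], [540.0, 352.0], [395.0, 489.0]]
 plat 6201 [0.5159 0.4603 0.0335] ((527.2760009765625, 482.4198913574219), (185.934814453125, 200.36573791503906), 46.92048263549805) [[391.0, 483.0], [537.0, 346.0], [664.0, 482.0], [518.0, 619.0]]
hmap x .2...0.8 rows, y -.15...0.6
[[ -1  -1 -85  31  34  32  -1   0   1   1   1   1   1   5  34  44]
 [ -1  -1  -1  22  33  31   1   2   2   2   1   1   1  34  34  47]
 [ -1  -1  -1  21  23  24  23   1   2   2   2   1   1   1  32  47]
 [ -1  -1   1   1  24  24   4   1   1   1   1   1   1   1   3   4]
 [  0   1   1   1   3   4   4   3   1   2   2   2   4   4   1  49]
 [  1   1   6   6   1   3   4   1   1   2   2   4   4  50  52  51]
 [ 32   1   6  
[... 1308 characters left out ...]
   2   2   0   0   0   4  43]
 [-85 -85   0   0  24  24   3   1   0   0   2   1   0   0   2   4]
 [  0   0   0   0   1   1   3   3   0   1   1   2   3   4   0  50]
 [  0   0   5   5   0   3   3   1   1   2   1   4   4  50  50  50]
 [ 39   0   5   5   0   1   2   1   1   0   3  49  49  49  12   4]
 [ 45   0   1   0   0   0   1   6   6   0  48  48  12  12   3   4]
 [ 47  51   0   0   0   0   0   6   6  48  48   7  13  11  -1   0]
 [ -1  54  15   2   0   4   5   5   1   1   0   6  12   4  39  39]
 [ -1  53  53   0   5   5   5   5   3   3   3   0  39  39  39  -1]
 [ -1  -1  50  48   4   4   4   0   3   3  38  39  39  -1  -1  -1]
 [ -1  -1  -1  47   0   0   0   0   3  38  39  38  -1  -1  -1  -1]]
```

```bash
python3 - <<'E'
from h import *
A=[]
for n in['top','side']:
    f=np.load(n+'.npz');A.append(cloud(n,f['d'])[0])
p=np.vstack(A);x,y,z=p.T
w=p[(z>.05)&(z<.45)&(y<-.07)&(x>.4)&(x<.9)]
for a in np.arange(.4,.7,.03):
    k=w[abs(w[:,0]-a)<.015]; print('wall x',a.round(2),len(k),k[:,1].max().round(3) if len(k) else '', np.median(k[:,1]).round(3) if len(k) else '')
s=p[(z>.3)&(z<.6)&(x>.4)&(y>0)]
for a in np.arange(.0,.55,.05):
    k=s[abs(s[:,1]-a)<.02]
    if len(k): i=k[:,0].argmin();print('shelf y',a.round(2),'xmin',k[i].round(3),'zmin',k[:,2].min().round(3), k[:,2].max().round(2))
c=p[(z>.06)&(x>.15)&(x<.45)&(y>-.1)&(y<.4)]
for a,b in[(.06,.12),(.12,.2),(.2,.26),(.26,.4)]:
    k=c[(c[:,2]>a)&(c[:,2]<b)]
    if len(k):print('clamp',a,b,k[:,:2].min(0).round(3),k[:,:2].max(0).round(3))
E
```

```text
wall x 0.4 0  
wall x 0.43 0  
wall x 0.46 3563 -0.185 -0.195
wall x 0.49 7085 -0.173 -0.185
wall x 0.52 6032 -0.155 -0.167
wall x 0.55 6463 -0.137 -0.149
wall x 0.58 7062 -0.12 -0.131
wall x 0.61 7257 -0.103 -0.114
wall x 0.64 7343 -0.085 -0.097
wall x 0.67 6918 -0.07 -0.08
shelf y 0.0 xmin [0.806 0.    0.302] zmin 0.3 0.45
shelf y 0.05 xmin [0.856 0.03  0.315] zmin 0.3 0.42
shelf y 0.1 xmin [0.911 0.099 0.386] zmin 0.3 0.39
shelf y 0.15 xmin [0.664 0.17  0.488] zmin 0.3 0.5
shelf y 0.2 xmin [0.636 0.22  0.499] zmin 0.3 0.5
shelf y 0.25 xmin [0.607 0.269 0.499] zmin 0.3 0.5
shelf y 0.3 xmin [0.577 0.318 0.476] zmin 0.3 0.5
shelf y 0.35 xmin [0.548 0.368 0.48 ] zmin 0.3 0.51
shelf y 0.4 xmin [0.519 0.42  0.48 ] zmin 0.3 0.51
shelf y 0.45 xmin [0.491 0.467 0.487] zmin 0.3 0.51
shelf y 0.5 xmin [0.461 0.518 0.478] zmin 0.3 0.56
clamp 0.06 0.12 [0.204 0.006] [0.329 0.119]
clamp 0.12 0.2 [0.205 0.008] [0.323 0.115]
clamp 0.2 0.26 [0.207 0.007] [0.349 0.126]
clamp 0.26 0.4 [0.187 0.022] [0.241 0.078]
```

```bash
python3 -m handwheel '[[0,2,-5,0,3],[0,4.5,-9.5,0,6],[0,7,-14,0,9],[0,9.5,-18.5,0,12],[0,12,-23,0,15],[0,14.5,-27.5,0,18],[0,17,-32,0,18],[0,18.5,-37,0,18]]' 30
python3 -m handwheel '[[0,0.5,-5,0,0],[0,1,-10,0,0],[0,1.5,-15,0,0],[0,2,-20,0,0],[0,2.2,-24.5,0,0],[0,2.5,-29,0,0],[0,2.5,-29,0,0],[0,2.5,-29,0,0]]'
python3 - <<'E'
from h import *
s=get_state();print(s['tcp_pos'],s['eef_rot'],s['joints'],s['contact_force'])
im,d=imaging.capture('wrist');cv2.imwrite('pics/w1.png',im[:,:,::-1])
p,u,v=cloud('wrist',d);h=cv2.cvtColor(im,cv2.COLOR_RGB2HSV)[v,u];x,y,z=p.T
m=(h[:,0]<20)&(h[:,1]>150)&(h[:,2]>60)&(z>-.005)&(z<.07)&(x>.42)&(x<.62)&(abs(y+.04)<.06)
q=p[m]
for lo,hi in((.044,.07),(.003,.023)):
    t=q[(q[:,2]>lo)&(q[:,2]<hi)]
    if len(t)>9: print(lo,len(t),cv2.minAreaRect((t[:,:2]*1000).astype(np.float32)),np.median(t,0).round(4), t.min(0).round(3),t.max(0).round(3))
E
```

```text
time_s: 1.9
tcp_pos: [0.4423, 0.2529, 0.2267]
eef_rot: [-180.0, -0.0, -4.3]
contact_force: [0.3, 0.7, 0.3]
gripper_width: 0.0871
gripper_force: 0.0
time_s: 2.9
tcp_pos: [0.4665, -0.0357, 0.2267]
eef_rot: [-180.0, -0.0, -4.4]
contact_force: [-0.1, 0.5, -0.4]
gripper_width: 0.0879
gripper_force: 0.0
[ 0.46653932 -0.03574119  0.22668333] [-1.79987501e+02 -1.88687989e-02 -4.38946545e+00] [ 1.98151776e+01  6.05384381e-01 -2.43542612e+01 -4.04193541e-03
 -6.50180200e+01  6.57970653e+01] [-0.12918431  0.45686758 -0.41955928]
0.044 139 ((467.0272521972656, -36.305484771728516), (29.45498275756836, 30.070842742919922), 85.96022033691406) [ 0.479  -0.0354  0.0468] [ 0.452 -0.052  0.044] [ 0.483 -0.021  0.049]
0.003 78 ((524.2035522460938, -40.39165496826172), (29.068063735961914, 96.43553161621094), 82.75472259521484) [ 0.5337 -0.0551  0.0097] [ 0.478 -0.058  0.003] [ 0.571 -0.022  0.023]
```

View pics/w1.png

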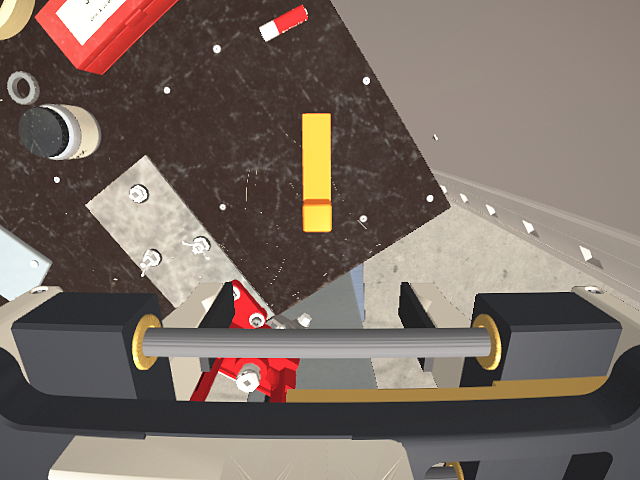

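The wedge lies straight along the tool's x axis, with its block at about (317,217) and its toe at (316,115). Its centre matches the TCP, so I can go down and grip.

```bash
python3 -m handwheel '[[0,0,0,-5,0],[0,0,0,-10,0],[0,0,0,-15,0],[0,0,0,-18,0],[0,0,0,-20,0],[0,0,0,-21.2,0],[0,0,0,-21.2,0],[0.2,0,0,-21.2,0]]'
python3 -m handwheel '[[1,0,0,0,0],[1,0,0,0,0],[1,0,0,0,0],[1,0,0,0,0],[1,0,0,0,0],[1,0,0,0,0],[1,0,0,0,0],[1,0,0,0,0]]' 40
python3 -m handwheel '[[1,0,0,1,0],[1,0,0,2,0],[1,0,0,3.5,0],[1,0,0,5,0],[1,0,0,7,0],[1,0,0,8,0],[1,0,0,8,0],[1,0,0,8,0]]'
python3 - <<'E'
from h import *
s=get_state();print(s['tcp_pos'],s['eef_rot'],s['joints'],s['contact_force'])
im,d=imaging.capture('wrist');cv2.imwrite('pics/w2.png',im[:,:,::-1])
E
```

```text
time_s: 3.95
tcp_pos: [0.4672, -0.0352, 0.0153]
eef_rot: [-180.0, -0.1, -4.3]
contact_force: [0.2, -1.1, 1.5]
gripper_width: 0.0822
gripper_force: 0.0
time_s: 4.95
tcp_pos: [0.4665, -0.0357, 0.0146]
eef_rot: [180.0, 0.0, -4.3]
contact_force: [-0.3, -0.6, 1.8]
gripper_width: 0.0301
gripper_force: 40.0
time_s: 5.95
tcp_pos: [0.4661, -0.0357, 0.0941]
eef_rot: [180.0, 0.0, -4.3]
contact_force: [0.3, -0.3, -2.0]
gripper_width: 0.03
gripper_force: 40.0
[ 0.46606494 -0.03571649  0.09409821] [ 1.79996798e+02  4.05304811e-02 -4.34483834e+00] [ 1.98310313e+01  8.81735937e+00 -3.50216669e+01 -1.89501516e-02
 -4.61992624e+01  6.58372524e+01] [ 0.25014183 -0.31326124 -1.99677548]
```

View pics/w2.png

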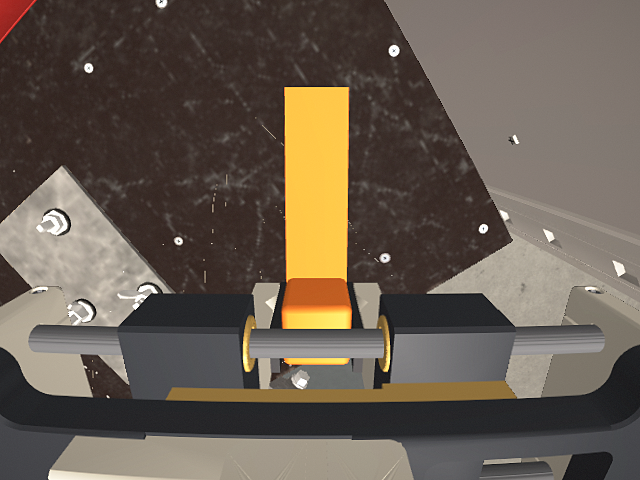

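The wedge is held straight in the fingers, with its slope at (317,180). I'll carry it to the front of the tongue and look again.

```bash
python3 -m handwheel '[[1,0,4,2,0],[1,0,9,3.5,6],[1,-0.5,14,3.5,14],[1,-1.5,19,3.5,22],[1,-4,23,3.5,30],[1,-6.5,27,3.5,38],[1,-9,31,3.5,46],[1,-10.6,33.8,3.5,51.2]]'
python3 -m handwheel '[[1,0,0,0,0],[1,0,0,0,0],[1,0,0,0,0]]'
cat > look.py <<'E'
import sys
from h import *
s=get_state();print(s['tcp_pos'],s['eef_rot'],s['contact_force'])
im,d=imaging.capture('wrist');cv2.imwrite(f'pics/{sys.argv[1]}.png',im[:,:,::-1]);np.savez(sys.argv[1],im=im,d=d)
p,u,v=cloud('wrist',d);h=cv2.cvtColor(im,cv2.COLOR_RGB2HSV)[v,u];x,y,z=p.T
yaw=np.radians(46.8);o=np.array([.464,.414])
X=(p[:,:2]-o)@[np.cos(yaw),np.sin(yaw)];Y=(p[:,:2]-o)@[-np.sin(yaw),np.cos(yaw)]
grey=h[:,1]<90
# tongue edges: per-X-bin Y extremes
T=grey&(z>.004)&(z<.016)&(abs(Y)<.07)&(X>-.13)&(X<-.005)&(h[:,2]>70)
for a in np.arange(-.11,0,.015):
    k=T&(abs(X-a)<.004)
    if k.sum()>5: print('tongue X',a.round(3),k.sum(),'Y',Y[k].min().round(4),Y[k].max().round(4),'z',np.median(z[k]).round(4))
print('tongue Xmin',[ (b.round(2),X[T&(abs(Y-b)<.004)].min().round(4)) for b in np.arange(-.03,.04,.02) if (T&(abs(Y-b)<.004)).sum()])
P=grey&(z>.02)&(z<.045)&(X>-.02)&(X<.05)&(abs(Y)<.13)
for b in np.arange(-.09,.1,.02):
    k=P&(abs(Y-b)<.004)
    if k.sum()>5: i=X[k].argmin(); print('edge Y',b.round(2),'Xmin',X[k].min().round(4),'z',z[k][i].round(4),'top front',X[k&(z>.028)].min().round(4))
print('plat Y',Y[P].min().round(4),Y[P].max().round(4), 'z top',np.median(z[P&(X>.02)]).round(4))
W=(h[:,0]<30)&(h[:,1]>130)&(h[:,2]>60)&(z>s['tcp_pos'][2]-.03)&(z<s['tcp_pos'][2]+.045)
k=W&(X>X[W].max()-.006);print('toe X',X[W].max().round(4),'Y',Y[k].min().round(4),Y[k].max().round(4),'z',np.median(z[k]).round(4))
t=np.array(s['tcp_pos'][:2])-o;print('tcp X,Y',t@[np.cos(yaw),np.sin(yaw)],t@[-np.sin(yaw),np.cos(yaw)])
E
python3 look.py w3
```

```text
time_s: 7.0
tcp_pos: [0.3592, 0.3036, 0.1289]
eef_rot: [180.0, 0.1, 47.1]
contact_force: [0.6, 0.2, -2.1]
gripper_width: 0.0298
gripper_force: 40.0
time_s: 7.38
tcp_pos: [0.3607, 0.3015, 0.1292]
eef_rot: [180.0, 0.1, 46.8]
contact_force: [0.2, -0.7, -1.9]
gripper_width: 0.0298
gripper_force: 40.0
[0.36068895 0.30150295 0.12919966] [1.79988101e+02 5.00147173e-02 4.67814275e+01] [ 0.2224038  -0.65562735 -1.91768824]
tongue X -0.095 452 Y -0.0441 0.0454 z 0.0089
tongue X -0.08 470 Y -0.0444 0.0457 z 0.0089
tongue X -0.065 524 Y -0.0443 0.0457 z 0.0088
tongue X -0.05 549 Y -0.0437 0.046 z 0.0088
tongue X -0.035 818 Y -0.0439 0.0452 z 0.0088
tongue X -0.02 1301 Y -0.0443 0.0451 z 0.0089
tongue X -0.005 690 Y -0.0437 0.0452 z 0.0088
tongue Xmin [(np.float64(-0.03), np.float64(-0.104)), (np.float64(-0.01), np.float64(-0.0339)), (np.float64(0.01), np.float64(-0.0338)), (np.float64(0.03), np.float64(-0.1039))]
edge Y -0.09 Xmin 0.003 z 0.0208 top front 0.0034
edge Y -0.07 Xmin 0.0031 z 0.0306 top front 0.0031
edge Y -0.05 Xmin 0.0005 z 0.0242 top front 0.0013
edge Y -0.03 Xmin -0.0001 z 0.0257 top front 0.001
edge Y -0.01 Xmin -0.0001 z 0.0251 top front 0.0003
edge Y 0.01 Xmin -0.0002 z 0.0257 top front 0.0016
edge Y 0.03 Xmin -0.0 z 0.0254 top front 0.0005
edge Y 0.05 Xmin 0.0 z 0.0262 top front 0.0014
edge Y 0.07 Xmin 0.0025 z 0.0304 top front 0.0025
edge Y 0.09 Xmin 0.0011 z 0.0207 top front 0.0025
plat Y -0.0995 0.1012 z top 0.0303
toe X -0.0479 Y -0.0174 0.012 z 0.1179
tcp X,Y -0.15272810047908986 -0.001699013231247562
```

View pics/w3.png

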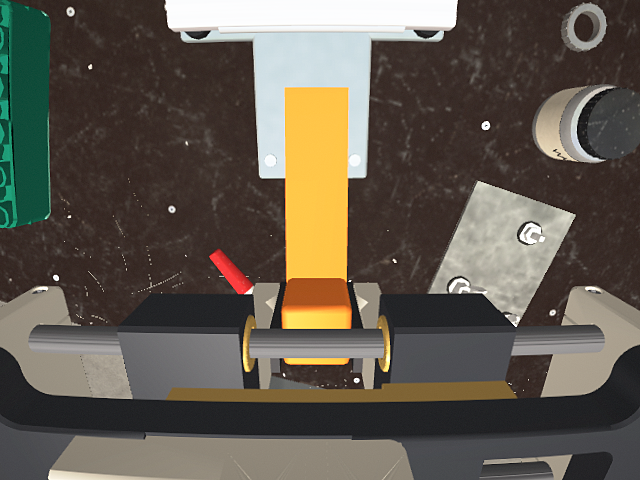

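The wedge is aligned over the tongue at (316,130), with the platform edge ahead at row 38. It needs about +3 mm sideways, then I can lower it.

```bash
python3 -m handwheel '[[1,-0.22,0.2,-4,0],[1,-0.22,0.2,-7.5,0],[1,-0.22,0.2,-9.5,0],[1,-0.22,0.2,-10,0],[1,-0.22,0.2,-10.2,0],[1,-0.22,0.2,-10.2,0]]'
python3 -m handwheel '[[1,0,0,-0.1,0],[1,0,0,-0.2,0],[1,0,0,-0.2,0],[1,0,0,-0.2,0]]'
python3 look.py w4
```

```text
time_s: 8.18
tcp_pos: [0.3587, 0.3047, 0.0283]
eef_rot: [-180.0, -0.1, 46.9]
contact_force: [0.4, 0.2, -0.9]
gripper_width: 0.0299
gripper_force: 40.0
time_s: 8.68
tcp_pos: [0.3583, 0.3044, 0.0256]
eef_rot: [-180.0, -0.0, 46.9]
contact_force: [0.1, 0.2, -1.5]
gripper_width: 0.0297
gripper_force: 40.0
[0.35831286 0.30439315 0.02563884] [-1.79998284e+02 -7.28218796e-03  4.68732547e+01] [ 0.0632768   0.19489013 -1.46877562]
tongue X -0.095 1598 Y -0.0445 0.0454 z 0.0087
tongue X -0.08 1764 Y -0.0447 0.0458 z 0.0087
tongue X -0.065 1906 Y -0.0446 0.0456 z 0.0086
tongue X -0.05 2203 Y -0.0444 0.0457 z 0.0087
tongue X -0.035 3356 Y -0.0444 0.0456 z 0.0087
tongue X -0.02 3514 Y -0.0444 0.0454 z 0.0087
tongue X -0.005 73 Y -0.0436 0.0454 z 0.008
tongue Xmin [(np.float64(-0.03), np.float64(-0.1048)), (np.float64(-0.01), np.float64(-0.0466)), (np.float64(0.01), np.float64(-0.0469)), (np.float64(0.03), np.float64(-0.1049))]Traceback (most recent call last):
  File "look.py", line 19, in <module>
    print('plat Y',Y[P].min().round(4),Y[P].max().round(4), 'z top',np.median(z[P&(X>.02)]).round(4))
                   ~~~~~~~~^^
    return umr_minimum(a, axis, None, out, keepdims, initial, where)
ValueError: zero-size array to reduction operation minimum which has no identity
```

```bash
python3 -m handwheel '[[1,0,0,-0.05,0],[1,0,0,-0.05,0],[1,0,0,-0.05,0]]'; python3 -m handwheel '[[1,0,0,-0.05,0],[1,0,0,-0.05,0],[1,0,0,-0.05,0]]'
sed -i 's/^P=.*/&\nif P.sum()<9: P=P|(z>.02)/' look.py; python3 look.py w5 | grep -E 'toe|tcp'
```

```text
time_s: 9.1
tcp_pos: [0.3583, 0.3043, 0.025]
eef_rot: [180.0, 0.0, 46.9]
contact_force: [0.9, 0.1, -1.7]
gripper_width: 0.0298
gripper_force: 40.0
time_s: 9.48
tcp_pos: [0.3583, 0.3044, 0.0246]
eef_rot: [-180.0, -0.0, 46.9]
contact_force: [-0.1, -0.1, -1.5]
gripper_width: 0.0295
gripper_force: 40.0
toe X -0.0475 Y -0.0134 0.0159 z 0.0133
tcp X,Y -0.15227393972918588 0.0019779319651887922
  return _methods._mean(a, axis=axis, dtype=dtype,
  ret = ret.dtype.type(ret / rcount)
```

```bash
python3 -m handwheel '[[1,0,0,-0.05,0],[1,0,0,-0.05,0],[1,0.68,0.73,-0.05,0],[1,1.37,1.46,-0.05,0],[1,2.05,2.19,-0.05,0],[1,2.74,2.92,-0.05,0],[1,2.74,2.92,-0.05,0]]'; python3 look.py w6 2>/dev/null| grep -E 'toe|tcp'
python3 -m handwheel '[[1,0.5,0.53,0,0],[1,1,1.06,0,0],[1,1.5,1.6,0,0],[1,2,2.13,0,0],[1,2.39,2.55,0,0],[1,2.39,2.55,0,0],[1,2.39,2.55,0,0]]'; python3 look.py w7 2>/dev/null| grep -E 'toe|tcp'
```

```text
time_s: 10.4
tcp_pos: [0.3863, 0.3339, 0.0245]
eef_rot: [180.0, -0.0, 46.9]
contact_force: [2.1, -1.4, 4.8]
gripper_width: 0.0298
gripper_force: 40.0
toe X -0.0067 Y -0.0143 0.0158 z 0.0134
tcp X,Y -0.11157472284405584 0.001817443129315588
time_s: 11.32
tcp_pos: [0.4094, 0.3583, 0.0246]
eef_rot: [180.0, 0.1, 46.9]
contact_force: [-1.5, -4.4, 9.3]
gripper_width: 0.0298
gripper_force: 40.0
toe X 0.0 Y -0.014 0.0158 z 0.018
tcp X,Y -0.07800714293462044 0.001653167379322043
```

View pics/w7.png

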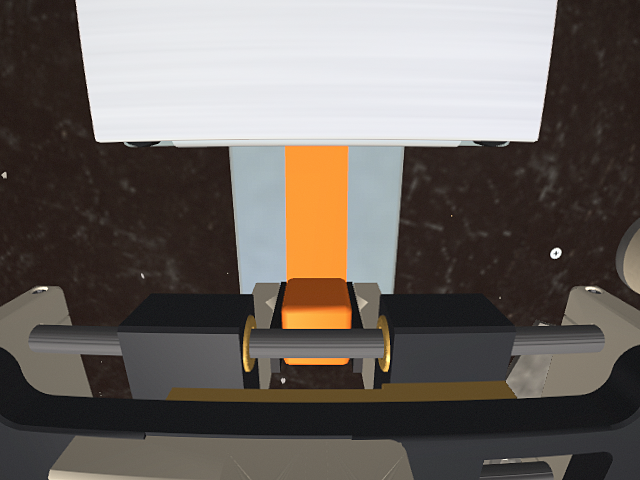

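The toe is in the slot (edge at row 145), centred and seated. I'll push in gradually and watch the platform height.

```bash
cat > ph.py <<'E'
import sys
from h import *
yaw=np.radians(46.85);o=np.array([.464,.414])
def go(d,s=None):
    p,u,v=cloud('wrist',d);q=p[:,:2]-o
    X=q@[np.cos(yaw),np.sin(yaw)];Y=q@[-np.sin(yaw),np.cos(yaw)]
    k=(X>.008)&(X<.055)&(abs(Y)<.08)&(p[:,2]>.02)&(p[:,2]<.05)
    c=np.linalg.lstsq(np.c_[X[k],Y[k],np.ones(k.sum())],p[k,2],rcond=None)[0]
    t=(get_state()['tcp_pos'][:2]-o)@[np.cos(yaw),np.sin(yaw)]
    print('tilt rad',c[0].round(4),'roll',c[1].round(4),'z@edge mm',(c[2]*1e3+5*c[0]).round(2),'toe',(t+.1).round(4),k.sum())
im,d=imaging.capture('wrist');cv2.imwrite(f'pics/{sys.argv[1]}.png',im[:,:,::-1]);go(d)
E
python3 ph.py p0
python3 -m handwheel '[[1,0.35,0.37,0,0],[1,0.7,0.74,0,0],[1,1.0,1.07,0,0],[1,1.35,1.44,0,0],[1,1.64,1.75,0,0],[1,1.64,1.75,0,0],[1,1.64,1.75,0,0]]'; python3 ph.py p1
```

```text
tilt rad 0.0014 roll -0.0 z@edge mm 30.7 toe 0.022 45578
time_s: 12.3
tcp_pos: [0.4238, 0.3725, 0.0245]
eef_rot: [179.9, 0.4, 46.8]
contact_force: [-11.1, -11.5, 21.3]
gripper_width: 0.0302
gripper_force: 40.0
tilt rad -0.0084 roll -0.0001 z@edge mm 32.3 toe 0.0422 42669
```

```bash
python3 -m handwheel '[[1,0.2,0.22,0.03,0],[1,0.41,0.44,0.03,0],[1,0.61,0.66,0.03,0],[1,0.75,0.8,0.03,0],[1,0.75,0.8,0.03,0],[1,0.75,0.8,0.03,0]]' 55; python3 ph.py p2
```

```text
time_s: 13.1
tcp_pos: [0.4313, 0.3807, 0.0245]
eef_rot: [179.9, 0.4, 46.8]
contact_force: [-9.3, -12.0, 17.2]
gripper_width: 0.0297
gripper_force: 55.0
tilt rad -0.0188 roll -0.0002 z@edge mm 34.2 toe 0.0533 41215
```

```bash
python3 -m handwheel '[[1,0.09,0.09,0,0],[1,0.17,0.18,0,0],[1,0.17,0.18,0,0],[1,0.17,0.18,0,0],[1,0.17,0.18,0,0],[1,0.17,0.18,0,0]]'; python3 ph.py p3
```

```text
time_s: 13.9
tcp_pos: [0.4329, 0.3824, 0.0245]
eef_rot: [179.9, 0.4, 46.8]
contact_force: [-11.0, -11.4, 17.3]
gripper_width: 0.0298
gripper_force: 55.0
tilt rad -0.0212 roll -0.0002 z@edge mm 34.65 toe 0.0556 40906
```

View pics/p3.png

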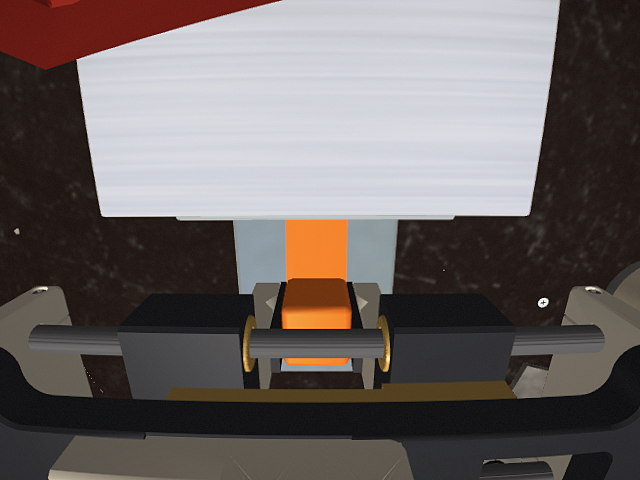

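The edge is raised about 4 mm (0.0226 rad). The wedge is flat, centred and held, and the fingers are clear of the platform, so I'm handing in.

```bash
python3 -c "
from plant import r
print(r.close_job())"
```

```text
the job is handed in; nothing more can be done
None
```

I slid the wedge flat under the middle of the platform's front edge and handed the job in with it still held; the wrist camera showed the edge about 4 mm up (0.0226 rad), but no verdict came back.

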